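Zero the gauge and hover the probe wand over the sample pin

TASK

Take the probe wand from its stand and press the small recessed zero button of the desk readout fully down with the wand's thin tip, then let it spring back. Carry the wand over the rim of the clear draught shield and lower it inside, upright, until its tip hovers about 7 mm above the middle of the mushroom-headed steel pin, not touching it. Finish there, holding the wand still in the air, with the shield, pin, vials, jar, tin and aluminium block undisturbed and the readout never touched by the robot itself.

Things in the scene. Friction and masses are not known exactly. Their poses are not given: they have to be found in the camera images.
- wand: Loose probe wand, 122 mm long, about 70 g, standing upright in its stand. Origin at the tip end of its thin steel nose, z along the wand towards the grip end. From the tip: nose 5.6 mm diameter to 28 mm, widening to a 12.4 mm round barrel up to 62 mm, aluminium collar 22 mm diameter from 62 to 68 mm, black square grip 16 x 16 mm from 68 to 118 mm (flat sides face the wand's x and y), small knob to 122 mm.
- wand_grip (a point): Point on the wand's axis in the middle of its square grip, 94 mm from the tip; same axes as the wand.
- stand: Fixed wand stand: 80 x 80 x 6 mm steel base with a 36 x 36 mm aluminium block, top at 70 mm. Origin under its centre. A 14.5 mm square upright hole in the middle takes the wand's nose and barrel; the collar rests on the block's top, so the wand's tip hangs 8 mm above the table, and the wand lifts straight out (62 mm of it is inside the hole).
- readout: Fixed desk readout, a grey box 80 mm (its x) x 100 mm (its y), top face 34 mm above the table, with a display raised 3 mm. Origin under its centre. Keep the arm clear of the fixed cream instrument cabinet on the table, 307 mm tall: it never moves, its front is at x = 0.55 m (a knob stands out to 0.53 m) and it reaches from y = -0.04 to +0.21 m.
- button_top (a point): Centre of the top face of the round steel zero button, 11 mm diameter, in a 13 mm wide round well in the readout's top; at rest the button's face lies 3 mm below the readout's top face. In the readout's frame it is at x = +22 mm, y = +28 mm. It moves down with the button.
- zero_button (a joint): Travel of the zero button, 0 at rest, 0.004 m fully down; springs back. It starts to move at 1 N and is fully down at 3 N.
- stage: Fixed measuring stage, 142 x 142 mm, origin under its centre. A draught shield stands round its edge: four clear walls with aluminium posts and rim, 119 mm wide inside (x and y), rim top at 85 mm above the table, open above. Inside, an aluminium block (34 mm along x, 96 mm along y, top at 30 mm) has three shallow square seats, at y = -32, 0 and +32 mm, x = 0; the pin is in one of them and a vial in each other, which is where varies.
- pin_top (a point): Centre of the top of the loose sample pin's head: satin steel, mushroom-shaped, head 16 mm diameter, top 45 mm above the table; z up.
- pin: The sample pin, upright in its seat; origin on its axis, 23 mm below the top of its head.
- vial_a: Small capped glass vial, 12 mm diameter, 32 mm tall, loose in a seat, top 59 mm above the table; origin at the centre of its underside.
- vial_b: Second small capped vial, the same size, loose in another seat; origin at the centre of its underside.
- jar: Loose screw-top plastic jar, 43 mm diameter, 51 mm tall; bystander; origin at the centre of its underside.
- tin: Loose round metal tin with lid, 52 mm diameter, 26 mm tall; bystander; origin at the centre of its underside.
- block: Loose aluminium set-up block with two holes, 30 x 45 x 22 mm; bystander; origin at the centre of its underside.

How it is judged:
By the outcome, as a careful person would: the job done as asked, in the order asked, and still so for the second after the job is handed in, while the arm keeps its last pose, push and grip.
It also fails if it takes over 56 s, if anything falls off the work surface, if the arm or the gripper's body presses on something with over 40 N, if the wrist force passes 120 N, or if a joint passes its speed limit or range.

ROBOT

A 6-joint arm with a two-finger parallel gripper is mounted at the origin on a cart in front of the work surface, level with it; the furniture and walls round the work are solid. World frame = base frame: x ahead of the robot, y to its left, z up, the work surface at z = 0. Lengths are in m, angles in rad, forces in N, time in s.
With the tool pointing down it reaches from about 0.3 to 0.775 m from the base axis. Payload 14.6 kg.
Tool frame: the origin (TCP) lies at the very end of the fingers, on their centre line; the grasp point (between the pads) lies arm.tcp_to_grasp behind it (arm.tcp_to_grasp is the distance from the TCP to the grasp point, in m); z points along the fingers, y is the line along which they close (so a half turn about z gives the same grasp; the last joint's range is limited). The gripper opens to 85 mm and grips with 20 to 120 N. Pads are 22 mm wide; open, the fingers measure 114 mm over their backs; the gripper's body (76 mm by 85 mm) begins 54 mm behind the grasp point. The pads swing forward as they close: fully open they stand 13 mm farther back than shut.
Start: joints at [-1.388, 0.3, 1.521, -0, 1.321, -0.067], TCP at [0.136, -0.533, 0.231] pointing down, gripper open.
Joint ranges: [-3.03, 3.03], [-0.79, 2.21], [0.23, 2.52], [-1.04, 4.18], [0, 3.07], [-2.55, 2.55]. Speed limits (rad/s): [2.22, 2.22, 2.57, 3.14, 3.14, 3.14].

INTERFACE

Orientations are given as a unit quaternion [w, x, y, z].
In Python, from workcell import arm gives the robot as it stands. The module is installed in compiled form; this text tells all that it offers.
- The arm moves only by the shell command python3 -m inch 'ROWS'. ROWS is a JSON object of lists of equal length, an entry for each row: "xyz": the shift along the tool's x, y, z in units of 0.15 m (1.0 is 0.15 m), a list of three; "yaw": the turn about the tool's z in units of 30 degrees (1.0 is 30 degrees); "claw": the opening, from 0 (shut) to 1 (fully open). A call has 1 to 5 rows; each row is the pose to reach, as a shift and turn from the pose commanded when the call began, along the tool's axes at that moment; what a row does not reach only later rows make up. A row lasts 1/8 s, in which the tool goes at most 62.5 mm and 10.7 degrees, less where a joint would pass 70% of its speed; a pose out of reach is approached as far as the arm can. A call with a number of a shift or a turn outside -1 to 1 is refused whole. A call with a gripper value outside its range is refused whole. The fingers move at their own pace and stop on an object; the grip force is fixed at half the most. Time passes only in rows, so rows that repeat a pose let the fingers close. It gives the time, the measured TCP pose, the force, the opening and the grip force at its end, in the units of the state.
- arm.get_obs(): the state, without advancing time (a new reading comes with each control period).
- arm.snapshot(name): name is "side" or "top"; returns a dict with "frame" (384x512x3 uint8, red, green, blue), "intrinsics" (3x3 intrinsics, pixels), "D" ([k1, k2, p1, p2, k3] as OpenCV has them; the pictures are not rectified), "origin" and "rotation" of the camera in the world. Camera axes: x right, y up, looking along -z (the intrinsics and any distortion apply to the point x, -y, -z); pixel columns grow to the right and rows downward; lengths in m; the calibration is good to about 2 mm. A picture is of the moment at which its call begins. There is no depth.
- arm.job_done(): hands the job in; it is judged then, once.
The state is a dict: "time_s": time; "q": joint angles; "qd": joint speeds; "effort": joint torques, N m; "tcp_pos": TCP position; "tool_rot": TCP orientation; "ft_force": force on the tool from outside, world axes, zero at the start; "ft_torque": the same for the moment, N m; "grip_width": opening from 0.0 (shut) to 1.0 (fully open); "finger_force": force on a finger pad.
Only numpy, scipy, OpenCV 4.12 (cv2) and the standard library are available. Lean on these libraries where they do the work, as an engineer would, in place of code of your own. Each camera call takes 0.05 s, during which the arm holds its last target. There are 200 camera calls.

## Working session

There is one attempt and no reset: what is moved stays moved. The work goes in short steps, Python scripts to look and compute and a shell command to move; the robot and the scene stay as the last step left them, time stands still between calls to the robot, and variables do not carry over. Pictures are saved under pics/ and viewed, at most 10 in all, crops included, and the job is handed in when it is done.

```bash
mkdir -p pics; cat > h.py <<'E'
import numpy as np, cv2, pickle
from workcell import arm
def snap(n,f):
    s=arm.snapshot(n); cv2.imwrite('pics/'+f+'.png',s['frame'][:,:,::-1]); pickle.dump(s,open(f+'.pkl','wb')); return s
def ray(s,px):
    p=cv2.undistortPoints(np.array([[px]],float),np.array(s['intrinsics'],float),np.array(s['D'],float))[0,0]
    d=np.array(s['rotation'])@np.array([p[0],-p[1],-1.]); return np.array(s['origin']),d
def onz(s,px,z):
    o,d=ray(s,px); return o+d*(z-o[2])/d[2]
def proj(s,P):
    c=np.array(s['rotation']).T@(np.array(P,float)-s['origin']); c=np.array([[c[0],-c[1],-c[2]]])
    return cv2.projectPoints(c,np.zeros(3),np.zeros(3),np.array(s['intrinsics'],float),np.array(s['D'],float))[0][0,0]
def two(s1,p1,s2,p2):
    o1,d1=ray(s1,p1);o2,d2=ray(s2,p2)
    t=np.linalg.lstsq(np.c_[d1,-d2],o2-o1,rcond=None)[0]
    a=o1+d1*t[0];b=o2+d2*t[1]; return (a+b)/2,np.linalg.norm(a-b)
E
python3 - <<'E'
from h import *
for n in('top','side'):
    s=snap(n,n+'0'); print(n,np.round(s['origin'],3),np.round(s['rotation'],3).tolist(),np.round(s['intrinsics'],1).tolist(),s['D'])
o=arm.get_obs(); print(o,arm.tcp_to_grasp)
E
```

```text
top [0.46  0.02  1.149] [-0.699, -0.016, 0.037, 0.714] [[399.0, 0.0, 263.1], [0.0, 399.0, 190.6], [0.0, 0.0, 1.0]] [-0.14287839  0.          0.          0.          0.        ]
side [ 0.406 -0.882  0.846] [0.906, 0.416, -0.022, -0.067] [[465.0, 0.0, 250.4], [0.0, 465.0, 187.5], [0.0, 0.0, 1.0]] [-0.01998827  0.          0.          0.          0.        ]
{'time_s': 0.1, 'q': array([-1.38758447e+00,  3.00402511e-01,  1.52153907e+00,  1.26960471e-05,
        1.32069434e+00, -6.65920105e-02]), 'qd': array([ 6.38113268e-04, -1.02349254e-03, -3.14268640e-03, -1.13933437e-04,
       -4.96814720e-05,  5.29804928e-04]), 'effort': array([ 2.60099187e-03, -5.44369340e+01, -3.62368512e+01, -3.61267701e-05,
        2.99530366e-03, -8.91609176e-06]), 'tcp_pos': array([ 0.1359326 , -0.53271477,  0.23077671]), 'tool_rot': array([-5.21104363e-04,  9.92209950e-01,  1.24575853e-01, -2.42598722e-05]), 'ft_force': array([ 1.13549318, -0.47001653,  0.67178967]), 'ft_torque': array([-0.01480728,  0.00903727, -0.05025306]), 'finger_force': 0.0, 'grip_width': 0.9947640826499735} 0.0187
```

View pics/top0.png

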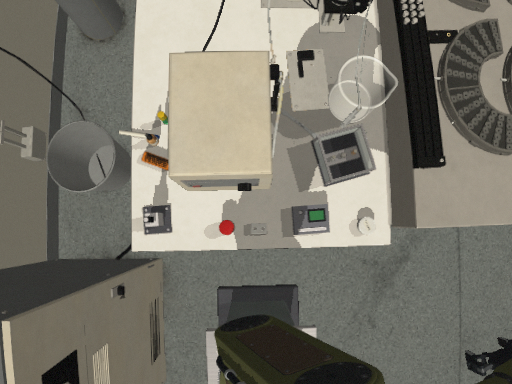

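View pics/side0.png

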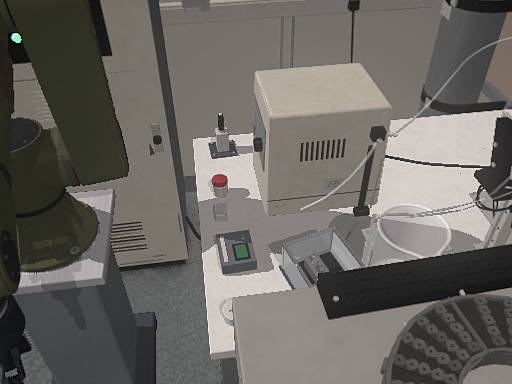

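```bash
python3 - <<'E'
from h import *
t=cv2.imread('pics/top0.png');s=cv2.imread('pics/side0.png')
r=lambda i,x,y,w,h,W,H:cv2.resize(i[y:y+h,x:x+w],(W,H),interpolation=cv2.INTER_CUBIC)
a=np.hstack([r(t,137,199,40,40,300,300),r(t,285,115,100,60,500,300)])
b=np.hstack([r(t,285,195,50,50,300,300),r(s,270,215,100,60,500,300)])
cv2.imwrite('pics/c1.png',np.vstack([a,b]))
S=pickle.load(open('top0.pkl','rb'))
print('stand',onz(S,(157,219),.0),'stage',onz(S,(342,156),.085),'ro',onz(S,(311,219),.034),'jar',onz(S,(227,227),.05),'tin',onz(S,(364,222),.02))
E
```

```text
Traceback (most recent call last):
  File "h.py", line 9, in onz
    o,d=ray(s,px); return o+d*(z-o[2])/d[2]
        ~~~^^^^^^
  File "h.py", line 7, in ray
    d=np.array(s['rotation'])@np.array([p[0],-p[1],-1.]); return np.array(s['origin']),d
      ~~~~~~~~~~~~~~~~~~~~~~~^~~~~~~~~~~~~~~~~~~~~~~~~~~
ValueError: matmul: Input operand 1 has a mismatch in its core dimension 0, with gufunc signature (n?,k),(k,m?)->(n?,m?) (size 3 is different from 4)
```

View pics/c1.png

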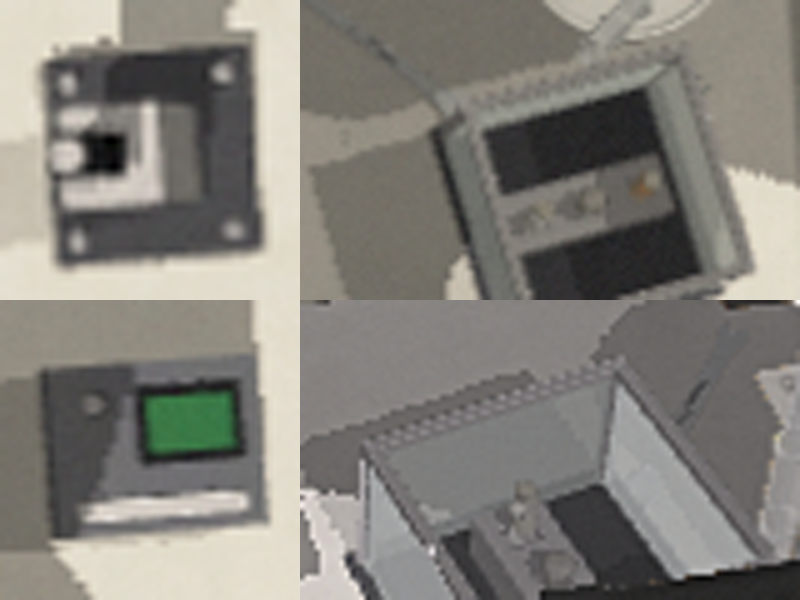

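```bash
sed -i "s/^def snap/from scipy.spatial.transform import Rotation\ndef fix(s):\n    q=np.array(s['rotation']).ravel(); s['rotation']=Rotation.from_quat([*q[1:],q[0]]).as_matrix() if q.size==4 else s['rotation']; return s\ndef snap/; s/s=arm.snapshot(n);/s=fix(arm.snapshot(n));/" h.py
python3 - <<'E'
from h import *
for f in('top0','side0'): pickle.dump(fix(pickle.load(open(f+'.pkl','rb'))),open(f+'.pkl','wb'))
S=pickle.load(open('top0.pkl','rb'));D=pickle.load(open('side0.pkl','rb'))
print('jar',onz(S,(227,227),.05),'tin',onz(S,(364,222),.02))
c=lambda u,v,ox,oy,k,U=0,V=0:((u-U+.5)/k+ox-.5,(v-V+.5)/k+oy-.5)
# stand base top corners (z .006)
st=np.array([onz(S,c(u,v,137,199,7.5),.006) for u,v in((45,60),(250,45),(262,248),(60,265))]);print('stand',st.round(4).tolist(),st.mean(0))
bt=np.array([onz(S,c(u,v,137,199,7.5),.070) for u,v in((158,102),(160,206),(58,206))]);print('blk',bt.round(4).tolist())
print('stand knob',onz(S,c(68,155,137,199,7.5),.130))
ro=np.array([onz(S,c(u,v-300,285,195,6),.034) for u,v in((42,370),(252,352),(266,522),(52,537))]);print('ro',ro.round(4).tolist(),ro.mean(0)); print('button',onz(S,c(93,405-300,285,195,6),.031))
for u,v in((530,213),(580,203),(645,183)): print('item',onz(S,c(u-300,v,285,115,5),.045),onz(S,c(u-300,v,285,115,5),.059))
rim=[onz(S,c(u-300,v,285,115,5),.085) for u,v in((440,125),(690,50),(748,270))];print('rim',np.round(rim,4).tolist(),(rim[0]+rim[2])/2)
t=cv2.imread('pics/top0.png');s=cv2.imread('pics/side0.png')
r=lambda i,x,y,w,h,W,H:cv2.resize(i[y:y+h,x:x+w],(W,H),interpolation=cv2.INTER_CUBIC)
m=np.vstack([r(t,315,135,60,40,600,280),r(s,300,230,60,50,600,300)])
cv2.imwrite('pics/c2.png',cv2.convertScaleAbs(m,alpha=1.5))
E
```

```text
jar [0.44511625 0.08687534 0.05      ] tin [ 0.44878402 -0.30342136  0.02      ]
stand [[0.5078, 0.3323, 0.006], [0.512, 0.2526, 0.006], [0.4344, 0.2488, 0.006], [0.4292, 0.3271, 0.006]] [0.4708395  0.29021631 0.006     ]
blk [[0.4891, 0.2734, 0.07], [0.4516, 0.273, 0.07], [0.4522, 0.3104, 0.07]]
stand knob [0.4700243  0.29062293 0.13      ]
ro [[0.4987, -0.094, 0.034], [0.5048, -0.1934, 0.034], [0.4249, -0.1975, 0.034], [0.4207, -0.0965, 0.034]] [ 0.46226442 -0.14534964  0.034     ]
button [ 0.48179348 -0.11782187  0.031     ]
item [ 0.63405181 -0.20761743  0.045     ] [ 0.63185145 -0.20473567  0.059     ]
item [ 0.63936389 -0.2365766   0.045     ] [ 0.6370962  -0.23332775  0.059     ]
item [ 0.65037231 -0.27472387  0.045     ] [ 0.64796508 -0.27099149  0.059     ]
rim [[0.677, -0.1517, 0.085], [0.7178, -0.2933, 0.085], [0.5946, -0.3197, 0.085]] [ 0.63579363 -0.23572706  0.085     ]
```

View pics/c2.png

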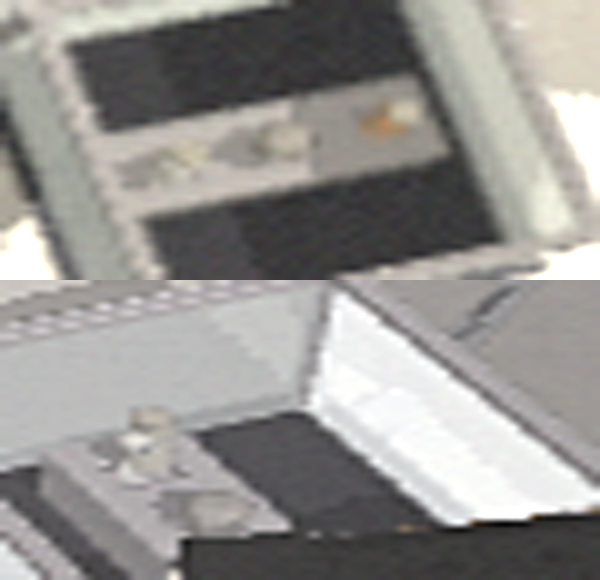

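```bash
python3 - <<'E'
from h import *
S=pickle.load(open('top0.pkl','rb'));D=pickle.load(open('side0.pkl','rb'))
print('cab base side',onz(D,(190,260),0.),'top-corner ray',[onz(S,(163,260),z).round(3)for z in(.3,.6,.9)])
print('pin',onz(S,(343.5,154.1),.045),'vmid',onz(S,(344.2,153.3),.059))
E
python3 -m inch '{"xyz":[[0.907,-0.478,0],[0.907,-0.478,0],[0.907,-0.478,0]],"yaw":[0.377,0.377,0.377],"claw":[1,1,1]}'
```

```text
cab base side [ 0.3512155  -0.14443714  0.        ] top-corner ray [array([0.381, 0.209, 0.3  ]), array([0.409, 0.142, 0.6  ]), array([0.437, 0.075, 0.9  ])]
pin [ 0.6424041  -0.24507829  0.045     ] vmid [ 0.64233733 -0.24381851  0.059     ]
time_s: 0.48
tcp_pos: [0.2516, -0.4279, 0.2312]
tool_rot: [-0.0, 1.0, 0.027, 0.0]
ft_force: [-0.3, -0.1, 0.7]
grip_width: 0.999
finger_force: 0.0
```

```bash
python3 -m inch '{"xyz":[[0.715,-0.897,0],[0.715,-0.897,0],[0.715,-0.897,0]],"yaw":[0,0,0],"claw":[1,1,1]}'
python3 -m inch '{"xyz":[[0.45,-0.95,0],[0.45,-0.95,0],[0.45,-0.95,0]],"yaw":[0,0,0],"claw":[1,1,1]}'
python3 -m inch '{"xyz":[[0.05,-1,0],[0.05,-1,0],[0.05,-1,0]],"yaw":[0,0,0],"claw":[1,1,1]}'
python3 -m inch '{"xyz":[[0.05,-1,0],[0.05,-1,0],[0.05,-1,0]],"yaw":[0,0,0],"claw":[1,1,1]}'
```

```text
time_s: 0.85
tcp_pos: [0.351, -0.2878, 0.2312]
tool_rot: [-0.0, 1.0, 0.027, -0.0]
ft_force: [0.4, -0.2, -0.0]
grip_width: 1.0
finger_force: 0.0
time_s: 1.23
tcp_pos: [0.4105, -0.1415, 0.2312]
tool_rot: [-0.0, 1.0, 0.027, -0.0]
ft_force: [-0.3, -0.9, -0.2]
grip_width: 1.003
finger_force: 0.0
time_s: 1.6
tcp_pos: [0.4092, 0.0087, 0.2312]
tool_rot: [-0.0, 1.0, 0.027, -0.0]
ft_force: [0.2, -0.7, 0.6]
grip_width: 1.005
finger_force: 0.0
time_s: 1.98
tcp_pos: [0.4087, 0.1589, 0.2311]
tool_rot: [-0.0, 1.0, 0.028, -0.0]
ft_force: [-0.0, -0.4, 1.0]
grip_width: 1.002
finger_force: 0.0
```

```bash
python3 -m inch '{"xyz":[[0.458,-0.853,0],[0.458,-0.853,0],[0.458,-0.853,0],[0.458,-0.853,0]],"yaw":[0,0,0,0],"claw":[1,1,1,1]}'
python3 - <<'E'
from h import *
t=snap('top','t1');s=snap('side','s1')
r=lambda i,x,y,w,h,W,H:cv2.resize(i[y:y+h,x:x+w,::-1],(W,H),interpolation=cv2.INTER_CUBIC)
o=arm.get_obs()
T=o['tcp_pos'];print(T,proj(t,T),proj(s,T),'grip proj side',proj(s,[.4705,.2905,.102]),'knob',proj(s,[.4705,.2905,.13]))
cv2.imwrite('pics/c3.png',np.hstack([r(t['frame'],107,169,100,100,400,400),r(s['frame'],180,60,80,100,400,500)[:400]]))
E
```

```text
time_s: 2.48
tcp_pos: [0.4711, 0.2885, 0.2304]
tool_rot: [0.0, 1.0, 0.027, -0.001]
ft_force: [0.5, -0.9, 0.3]
grip_width: 1.0
finger_force: 0.0
[0.47088481 0.2871203  0.23098967] [135.72450287 218.62053009] [218.26052978  81.57028594] grip proj side [220.72384878 120.5395083 ] knob [220.16357479 112.36926127]
```

View pics/c3.png

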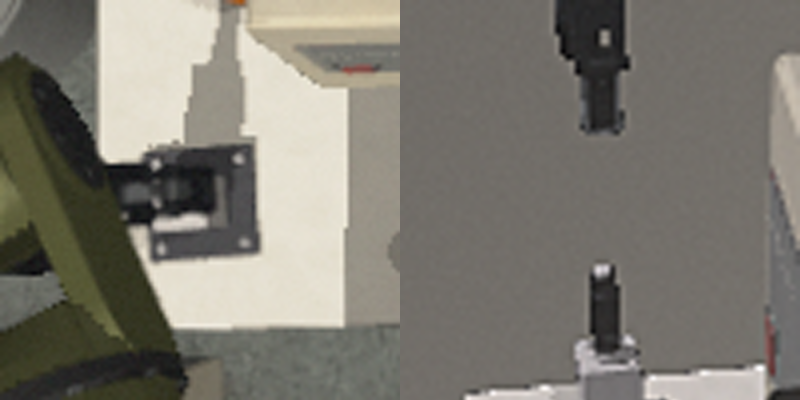

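```bash
python3 -m inch '{"xyz":[[0,-0.007,0.25],[0,-0.007,0.5],[0,-0.007,0.75],[0,-0.007,0.9],[0,-0.007,0.987]],"yaw":[0,0,0,0,0],"claw":[1,1,1,1,1]}'
python3 -m inch '{"xyz":[[0,0,0],[0,0,0]],"yaw":[0,0],"claw":[0.6,0.4]}'
python3 -m inch '{"xyz":[[0,0,0],[0,0,0],[0,0,0],[0,0,0]],"yaw":[0,0,0,0],"claw":[0.3,0.25,0.2,0.15]}'
python3 -m inch '{"xyz":[[0,0,0],[0,0,0],[0,0,0],[0,0,0]],"yaw":[0,0,0,0],"claw":[0,0,0,0]}'
```

```text
time_s: 3.2
tcp_pos: [0.4709, 0.2877, 0.0827]
tool_rot: [0.0, 1.0, 0.026, -0.0]
ft_force: [0.3, -0.5, 0.5]
grip_width: 0.998
finger_force: 0.0
time_s: 3.45
tcp_pos: [0.4716, 0.2888, 0.0844]
tool_rot: [-0.0, 1.0, 0.026, 0.001]
ft_force: [-0.4, 0.4, 0.4]
grip_width: 0.605
finger_force: 0.0
time_s: 3.95
tcp_pos: [0.4713, 0.2894, 0.0836]
tool_rot: [-0.001, 1.0, 0.026, 0.0]
ft_force: [-1.1, 5.9, 1.2]
grip_width: 0.179
finger_force: 58.3
time_s: 4.45
tcp_pos: [0.4713, 0.2894, 0.0836]
tool_rot: [-0.001, 1.0, 0.026, 0.0]
ft_force: [-0.4, 5.6, 1.0]
grip_width: 0.181
finger_force: 58.4
```

```bash
python3 -m inch '{"xyz":[[0,-0.01,0],[0,-0.01,0]],"yaw":[0,0],"claw":[0,0]}'
python3 -m inch '{"xyz":[[0,0,-0.1],[0,0,-0.25],[0,0,-0.45],[0,0,-0.7],[0,0,-0.9]],"yaw":[0,0,0,0,0],"claw":[0,0,0,0,0]}'
python3 - <<'E'
from h import *
snap('top','t2');snap('side','s2');print(arm.get_obs()['ft_force'])
E
```

```text
time_s: 4.7
tcp_pos: [0.4713, 0.2902, 0.0835]
tool_rot: [0.0, 1.0, 0.026, 0.0]
ft_force: [-0.8, -1.3, 4.8]
grip_width: 0.185
finger_force: 58.8
time_s: 5.32
tcp_pos: [0.471, 0.2903, 0.2205]
tool_rot: [-0.0, 1.0, 0.026, 0.0]
ft_force: [-0.4, -0.9, -0.5]
grip_width: 0.18
finger_force: 58.3
[ 0.06245252  0.93876922 -1.29256983]
```

View pics/s2.png

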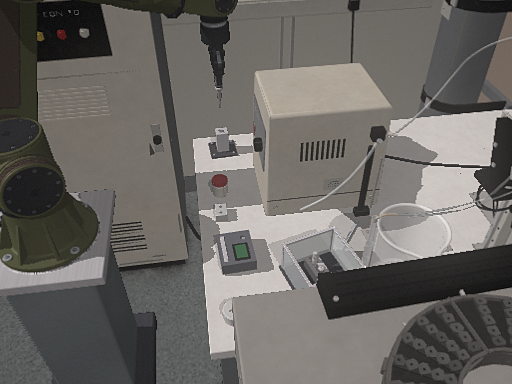

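```bash
python3 -m inch '{"xyz":[[-0.375,0.3,0],[-0.375,0.6,0],[-0.375,0.781,0],[-0.375,0.781,0]],"yaw":[0,0,0,0],"claw":[0,0,0,0]}'
python3 -m inch '{"xyz":[[-0.052,0.33,0],[-0.052,0.66,0],[-0.052,0.985,0],[-0.052,0.985,0]],"yaw":[0,0,0,0],"claw":[0,0,0,0]}'
python3 -m inch '{"xyz":[[0.151,0.3,0],[0.151,0.66,0],[0.151,0.936,0],[0.151,0.936,0]],"yaw":[0,0,0,0],"claw":[0,0,0,0]}'
python3 -m inch '{"xyz":[[0.206,0.011,0.2],[0.206,0.011,0.4],[0.206,0.011,0.56],[0.206,0.011,0.56]],"yaw":[0,0,0,0],"claw":[0,0,0,0]}'
python3 - <<'E'
from h import *
t=snap('top','t3');s=snap('side','s3')
a=pickle.load(open('s2.pkl','rb'));print('tip s2',proj(a,[.471,.2903,.145]))
T=arm.get_obs()['tcp_pos'];tip=T-[0,0,.0755];print(T,proj(t,tip),proj(s,tip),proj(s,[.482,-.117,.031]),proj(t,[.482,-.117,.031]))
r=lambda i,x,y,w,h,W,H:cv2.resize(i[y:y+h,x:x+w,::-1],(W,H),interpolation=cv2.INTER_CUBIC)
cv2.imwrite('pics/c4.png',np.hstack([r(t['frame'],280,185,60,60,300,480),r(s['frame'],205,195,60,80,450,600)[:480]]))
E
```

```text
time_s: 5.92
tcp_pos: [0.4208, 0.169, 0.2181]
tool_rot: [0.0, 1.0, 0.025, -0.0]
ft_force: [0.4, 0.5, -1.2]
grip_width: 0.175
finger_force: 58.5
time_s: 6.42
tcp_pos: [0.4211, 0.0207, 0.218]
tool_rot: [0.0, 1.0, 0.025, -0.0]
ft_force: [1.0, 0.4, -0.8]
grip_width: 0.182
finger_force: 58.7
time_s: 6.92
tcp_pos: [0.4512, -0.1175, 0.2177]
tool_rot: [-0.0, 1.0, 0.025, -0.0]
ft_force: [0.4, 0.3, -1.0]
grip_width: 0.182
finger_force: 58.8
time_s: 7.42
tcp_pos: [0.4814, -0.1148, 0.1328]
tool_rot: [-0.001, 1.0, 0.027, -0.002]
ft_force: [0.1, 0.2, 1.0]
grip_width: 0.181
finger_force: 58.8
tip s2 [220.03562516 107.9226379 ]
[ 0.48240294 -0.11572171  0.13498557] [300.57972632 211.65045359] [242.61077209 227.63046231] [242.84508695 236.36029652] [299.79081226 212.01702133]
```

View pics/c4.png

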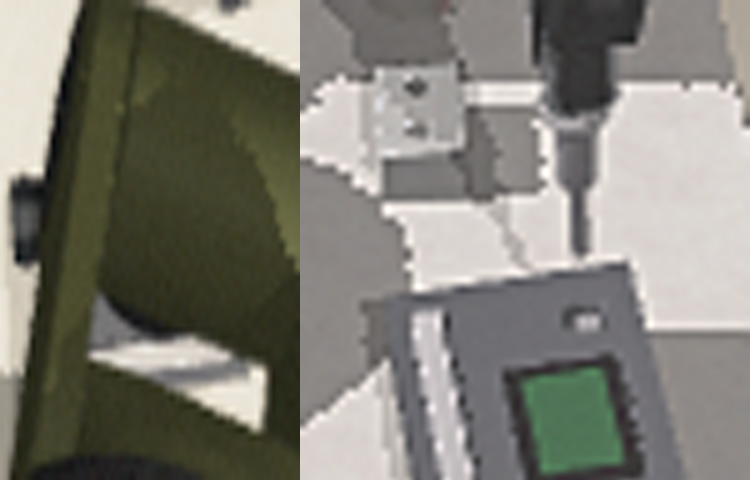

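```bash
python3 -m inch '{"xyz":[[0.007,0,0.08],[0.007,0,0.16],[0.007,0,0.16],[0.007,0,0.16]],"yaw":[0,0,0,0],"claw":[0,0,0,0]}'
python3 - <<'E'
from h import *
t=snap('top','t4');s=snap('side','s4');print(arm.get_obs()['tcp_pos'])
r=lambda i,x,y,w,h,W,H:cv2.resize(i[y:y+h,x:x+w,::-1],(W,H),interpolation=cv2.INTER_CUBIC)
cv2.imwrite('pics/c5.png',r(s['frame'],225,215,40,40,480,480))
E
```

```text
time_s: 8.02
tcp_pos: [0.483, -0.1166, 0.1103]
tool_rot: [-0.0, 1.0, 0.026, 0.0]
ft_force: [-0.7, 0.0, -0.7]
grip_width: 0.174
finger_force: 58.8
[ 0.48316402 -0.116681    0.11058372]
```

View pics/c5.png

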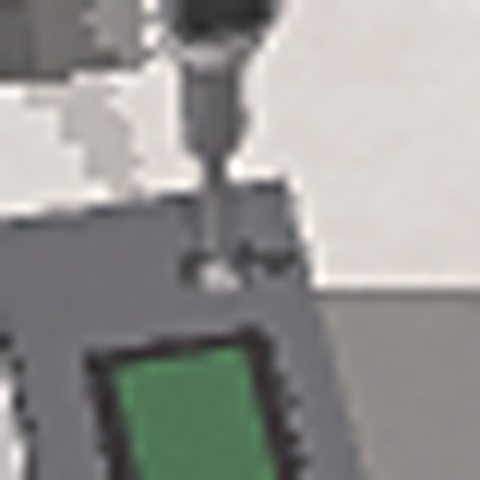

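```bash
python3 -m inch '{"xyz":[[0,-0.007,0.01],[0,-0.007,0.025],[0,-0.007,0.035],[0,-0.007,0.035]],"yaw":[0,0,0,0],"claw":[0,0,0,0]}'
python3 -m inch '{"xyz":[[0,0,0.01],[0,0,0.015],[0,0,0.015]],"yaw":[0,0,0],"claw":[0,0,0]}'
```

```text
time_s: 8.62
tcp_pos: [0.483, -0.1155, 0.105]
tool_rot: [-0.0, 1.0, 0.026, 0.0]
ft_force: [0.5, 0.6, 0.7]
grip_width: 0.185
finger_force: 59.1
time_s: 9.0
tcp_pos: [0.483, -0.1156, 0.1028]
tool_rot: [0.0, 1.0, 0.026, 0.0]
ft_force: [-0.5, 0.2, 1.5]
grip_width: 0.178
finger_force: 59.1
```

```bash
python3 -m inch '{"xyz":[[0,0,0.004],[0,0,0.006],[0,0,0.006]],"yaw":[0,0,0],"claw":[0,0,0]}'
python3 -m inch '{"xyz":[[0,0,0.003],[0,0,0.006],[0,0,0.006]],"yaw":[0,0,0],"claw":[0,0,0]}'
```

```text
time_s: 9.38
tcp_pos: [0.4831, -0.1156, 0.1021]
tool_rot: [0.0, 1.0, 0.026, 0.0]
ft_force: [-1.0, 1.2, 5.6]
grip_width: 0.177
finger_force: 59.8
time_s: 9.75
tcp_pos: [0.4833, -0.1156, 0.1018]
tool_rot: [0.0, 1.0, 0.026, 0.001]
ft_force: [-1.6, 1.6, 12.1]
grip_width: 0.176
finger_force: 60.7
```

```bash
python3 -m inch '{"xyz":[[0,0,-0.03],[0,0,-0.1],[0,0,-0.3],[0,0,-0.5],[0,0,-0.7]],"yaw":[0,0,0,0,0],"claw":[0,0,0,0,0]}'
python3 - <<'E'
from h import *
D=pickle.load(open('side0.pkl','rb'));T=pickle.load(open('top0.pkl','rb'))
print('side pin',onz(D,(320,267.5),.043),two(D,(320,267.5),T,(343.5,154.1)))
print(arm.get_obs()['tcp_pos'])
t=snap('top','t5');s=snap('side','s5')
r=lambda i,x,y,w,h,W,H:cv2.resize(i[y:y+h,x:x+w,::-1],(W,H),interpolation=cv2.INTER_CUBIC)
cv2.imwrite('pics/c6.png',cv2.convertScaleAbs(np.hstack([r(T['frame'],320,135,45,40,400,400),r(s['frame'],305,240,30,40,300,400)]),alpha=1.6))
E
```

```text
time_s: 10.38
tcp_pos: [0.4827, -0.1155, 0.2072]
tool_rot: [-0.0, 1.0, 0.026, -0.0]
ft_force: [-0.3, -0.4, -0.5]
grip_width: 0.182
finger_force: 59.0
side pin [ 0.63685327 -0.24783733  0.043     ] (array([ 0.64040207, -0.24572965,  0.04044547]), np.float64(0.005470347777409612))
[ 0.48269897 -0.11551502  0.20724361]
```

View pics/c6.png

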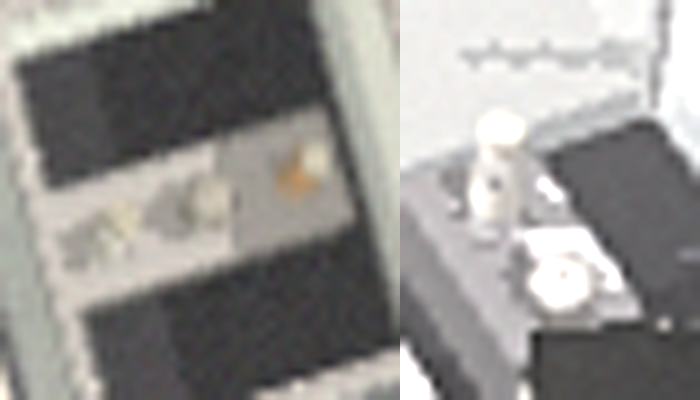

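```bash
python3 -m inch '{"xyz":[[0.15,0.14,0],[0.3,0.28,0],[0.45,0.41,0],[0.55,0.5,0],[0.6,0.55,0]],"yaw":[0,0,0,0,0],"claw":[0,0,0,0,0]}'
python3 -m inch '{"xyz":[[0.15,0.14,0],[0.3,0.27,0],[0.4,0.363,0],[0.4,0.363,0.1],[0.4,0.363,0.2]],"yaw":[0,0,0,0,0],"claw":[0,0,0,0,0]}'
python3 - <<'E'
from h import *
D=pickle.load(open('side0.pkl','rb'));T=pickle.load(open('top0.pkl','rb'))
print('stage c',onz(T,(342.3,155.4),.03))
p=arm.get_obs()['tcp_pos'];print(p)
t=snap('top','t6');s=snap('side','s6');tip=p-[0,0,.0752]
print('tip pred',proj(s,tip),proj(t,tip))
b=s['frame'].astype(int).sum(2);d=D['frame'].astype(int).sum(2)
np.set_printoptions(linewidth=200)
print((b[235:275,308:334]//8))
E
```

```text
time_s: 11.1
tcp_pos: [0.5773, -0.1936, 0.2051]
tool_rot: [-0.0, 1.0, 0.026, -0.001]
ft_force: [0.5, 0.7, -0.7]
grip_width: 0.18
finger_force: 59.0
time_s: 11.72
tcp_pos: [0.6392, -0.2439, 0.1744]
tool_rot: [-0.0, 1.0, 0.026, -0.001]
ft_force: [0.4, 0.1, -1.0]
grip_width: 0.178
finger_force: 59.0
stage c [ 0.64114572 -0.24499851  0.03      ]
[ 0.63923861 -0.24387252  0.17437071]
tip pred [322.76389756 248.91805297] [347.68798627 151.93682711]
[[65 65 66 ... 57 42 69]
 [71 64 42 ... 47 38 69]
 [34 35 36 ... 44 47 69]
 ...
 [32 39 39 ... 49 22 23]
 [26 39 39 ... 17 18 17]
 [25 33 39 ... 19 18 18]]
```

```bash
python3 -m inch '{"xyz":[[0,0,0.06],[0,0,0.14],[0,0,0.22],[0,0,0.26],[0,0,0.26]],"yaw":[0,0,0,0,0],"claw":[0,0,0,0,0]}'
python3 - <<'E'
from h import *
p=arm.get_obs()['tcp_pos'];print(p)
t=snap('top','t7');s=snap('side','s7');tip=p-[0,0,.0752]
print('tip pred',proj(s,tip),proj(t,tip),'below',proj(s,[p[0],p[1],.045]),'d/dx',proj(s,tip+[.01,0,0])-proj(s,tip),proj(s,tip+[0,.01,0])-proj(s,tip))
r=lambda i,x,y,w,h,W,H:cv2.resize(i[y:y+h,x:x+w,::-1],(W,H),interpolation=cv2.INTER_CUBIC)
cv2.imwrite('pics/c7.png',cv2.convertScaleAbs(np.hstack([r(s['frame'],300,235,40,50,480,600),r(t['frame'],310,130,64,120,320,600)]),alpha=1.3))
E
```

```text
time_s: 12.45
tcp_pos: [0.6397, -0.2444, 0.1364]
tool_rot: [-0.0, 1.0, 0.026, -0.0]
ft_force: [-0.4, 0.1, -1.8]
grip_width: 0.18
finger_force: 59.0
[ 0.63973971 -0.2444207   0.13637928]
tip pred [321.57185654 260.75971383] [344.63147119 154.08478255] below [320.95989079 265.56009412] d/dx [ 4.46035077 -0.54878348] [-1.15582927 -3.46372431]
```

View pics/c7.png

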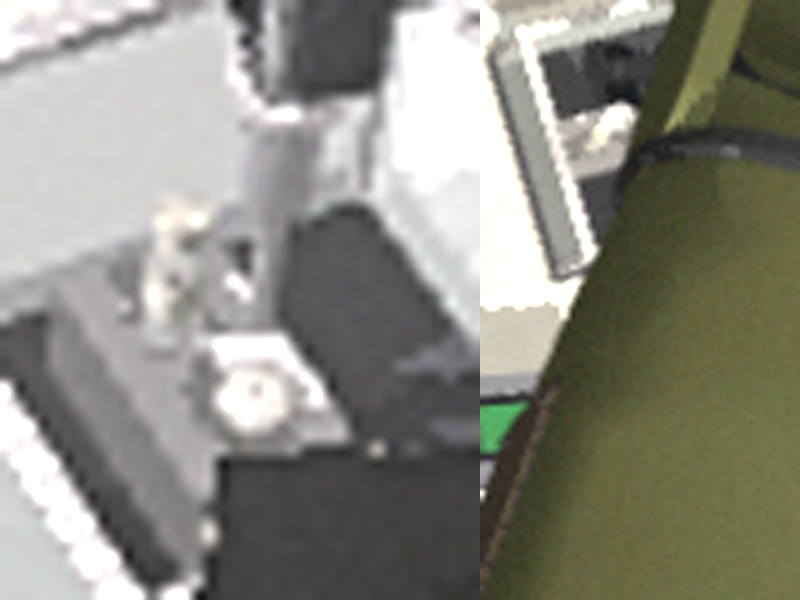

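```bash
python3 -m inch '{"xyz":[[0.003,0.009,0.02],[0.003,0.009,0.045],[0.003,0.009,0.061],[0.003,0.009,0.061],[0.003,0.009,0.061]],"yaw":[0,0,0,0,0],"claw":[0,0,0,0,0]}'
python3 -m inch '{"xyz":[[0,0,0],[0,0,0],[0,0,0]],"yaw":[0,0,0],"claw":[0,0,0]}'
python3 - <<'E'
from h import *
o=arm.get_obs();print(o['tcp_pos'],o['ft_force'])
a=pickle.load(open('s7.pkl','rb'));s=snap('side','s8')
p=o['tcp_pos'];print('tip pred',proj(s,p-[0,0,.0752]))
# pin unmoved: compare bright pin head region lower half; tip column brightness profile
f=lambda i:i['frame'][267:271,316:326].astype(int)
print('pin diff',np.abs(f(a)-f(s)).mean())
E
```

```text
time_s: 13.18
tcp_pos: [0.6404, -0.2458, 0.1279]
tool_rot: [0.0, 1.0, 0.026, 0.0]
ft_force: [0.2, 0.8, -1.4]
grip_width: 0.178
finger_force: 59.0
time_s: 13.55
tcp_pos: [0.6404, -0.2458, 0.1278]
tool_rot: [0.0, 1.0, 0.026, 0.0]
ft_force: [-0.2, -0.2, -1.3]
grip_width: 0.177
finger_force: 59.0
[ 0.64043169 -0.24575619  0.12783734] [-0.20522222 -0.20345872 -1.31821705]
tip pred [321.70922276 263.73489348]
pin diff 1.0666666666666667
```

```bash
python3 -m inch '{"xyz":[[0,0,0.003],[0,0,0.003],[0,0,0.003]],"yaw":[0,0,0],"claw":[0,0,0]}' && python3 -c "
from workcell import arm
print(arm.job_done())"
```

```text
time_s: 13.98
tcp_pos: [0.6404, -0.2458, 0.1273]
tool_rot: [-0.0, 1.0, 0.026, 0.0]
ft_force: [-0.9, -0.3, -0.8]
grip_width: 0.18
finger_force: 59.0
the job is handed in; nothing more can be done
None
```

I pressed the zero button to its stop (12 N measured) and released it, then handed the job in at 14.0 s; the wand is held upright inside the shield, its tip an estimated 7 mm above the pin's middle and within about 2 mm sideways, no contact felt.

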